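Work a mended stone strip past the dog post into the rubbing bay

ROBOT

A 7-joint arm with a two-finger parallel gripper is mounted at the origin on the work surface. World frame = base frame: x ahead of the robot, y to its left, z up, the work surface at z = 0. Lengths are in mm, angles in rad, forces in N, time in s.
With the tool pointing down it reaches from about 425 to 1025 mm from the base axis. Payload 9.4 kg.
Tool frame: the origin (TCP) lies between the finger pads; the fingertips stand 17 mm ahead of it and the grasp point (between the pads) lies 2 mm behind it; z points along the fingers, x is the direction in which the jaws open and shut, and the axes are right-handed (so a half turn about z gives the same grasp; the last joint's range is limited). The gripper opens to 93 mm and grips with 3 to 60 N. Pads are 15 mm wide; open, the fingers measure 128 mm over their backs; the gripper's body (75 mm by 188 mm) begins 65 mm behind the grasp point.
Start: joints at [1.036, 0.599, -0.003, 1.599, 0.002, 0.943, -0.08], TCP at [320.422, -650.349, 196.518] pointing down, gripper open.
Joint ranges: [-2.57, 2.57], [-0.35, 1.97], [-1.29, 1.29], [0.11, 2.56], [-1.05, 4.19], [0.11, 1.86], [-2.63, 2.63]. Speed limits (rad/s): [2.22, 2.22, 3.01, 3.01, 3.14, 3.14, 3.14].

INTERFACE

Orientations are given as a rotation vector (axis times angle).
In Python, from plant import ctrl gives the robot as it stands.
- The arm moves only by the tool send_rows, never from a script. Its argument "motion" is a list of rows, each an object of numbers: "dx", "dy", "dz": the shift along the tool's x, y, z in m; "spin": the turn about the tool's z in rad. In form: [{"dx": .., "dy": .., "dz": .., "spin": ..}, ...]. A call has exactly 8 rows; each row is the pose to reach, as a shift and turn from the pose commanded when the call began, along the tool's axes at that moment; what a row does not reach only later rows make up. A row lasts 1/10 s, in which the tool goes at most 50 mm and 8.59 degrees, less where a joint would pass 70% of its speed; a pose out of reach is approached as far as the arm can. A call with a gripper value outside its range is refused whole. "hand" is the opening in per cent of the stroke, from 0 (shut) to 100 (fully open), set as the call begins (left out, the last holds). The fingers move at their own pace and stop on an object; "grip_force" is the grip in N (left out, the last holds). Time passes only in rows, so rows that repeat a pose let the fingers close, or fill a call up. It gives the time, the measured TCP pose, the force and the opening at its end, in the units of the state.
- ctrl.observe(): the state, without advancing time (a new reading comes with each control period).
- ctrl.capture(name): name is "scene" or "top"; returns a dict with "img" (480x640x3 uint8, red, green, blue), "mtx" (3x3 intrinsics, pixels), "T" (4x4, takes a point from camera to world coordinates). Camera axes: x right, y down, z forward; pixel columns grow to the right and rows downward; lengths in mm; the calibration is good to about 2 mm. A picture is of the moment at which its call begins. There is no depth.
- ctrl.close_job(): hands the job in, once; it reports no verdict.
Trained networks look in the newest picture that a camera, given by its name, has taken for a name from the list of things; names that differ only in an ending like _2 or _b are one class to them, and where a whole thing is asked for, a point or a joint stands for the part that bears it (a point fixed in the world has none). Each returns a list of dicts, best first, with "conf" (0 to 1); they miss things now and then, are a little off and sometimes report something else, mostly with a low value. They report only what shows in the picture. A call takes as long as a camera call. They do not tell look-alikes from the thing itself.
- ctrl.recognise(label, camera): "location" ([row, column] in pixels, amid what is visible of it).
- ctrl.trace(label, camera): "mask" (480x640 bool, what is visible of it) and "location" ([row, column] in pixels, amid what is visible of it).
- ctrl.place_of(label, camera): "location" ([row, column] in pixels: a listed point, or the origin of a listed thing).
The state is a dict: "time": time; "qpos": joint angles; "qvel": joint speeds; "effort": joint torques, N m; "tool_pos": TCP position; "ee_rot": TCP orientation; "wrist_force": force on the tool from outside, world axes, zero at the start; "moment": the same for the moment, N m; "grip_width": finger opening in mm.
Only numpy, scipy, OpenCV 4.12 (cv2) and the standard library are available. Lean on these libraries where they do the work, as an engineer would, in place of code of your own. Each camera call takes 0.05 s, during which the arm holds its last target. There are 200 camera calls.

TASK

Slide the long mended stone strip over the bench into the rubbing bay: with the fingertips push one end and then the other so that it angles in behind the upright steel post, and finish with it lying flat along the back fence, between the two end stops. Its glued joint is fresh, so keep it down on the bench and only push it, never pinch, lift or tip it. Leave all the other tools lying where they are.

Things in the scene. Friction and masses are not known exactly. Their poses are not given: they have to be found in the camera images.
- strip: Pale limestone strip, a plain bar 300 mm long, 40 wide, 30 high, 0.58 to 0.9 kg, lying loose on the bench between the bay and the robot, a thin dark glue line across it. Origin: centre of its underside; y along its length, x across it, z up. Either end may go in first. Its friction coefficient on the bench is about 0.5 to 0.7.
- strip_end_a (a point): Centre of the strip's end face at +y of the strip, 15 mm above the bench.
- strip_end_b (a point): Centre of the strip's end face at -y of the strip, 15 mm above the bench.
- bay: Rubbing bay of bare steel angle bolted to the bench, open to the robot: a straight back fence 357 mm long, 40 high, and an end stop at each end. Origin: on the bench, in the fence's front face, halfway along. x points into the fence, away from the robot (the bay lies at negative x); y runs along the fence. The strip lying home has its origin at x = -20 mm, y within 22 mm of 0, its y along the bay's y.
- stop_left (a point): Front tip of the end stop at the bay's +y end, on its inner face, at mid height. Both stops are plates 6 mm thick and 30 high that stand out 55 mm from the fence face; their inner faces lie 172.5 mm either side of the bay's middle, and a 6 mm high foot flange reaches 36 mm outward from that face. The floor of the bay is the bench itself.
- stop_right (a point): The same point of the end stop at the bay's -y end.
- post: Fixed upright steel post (bench dog), 28 mm in diameter, 55 high, in the mouth of the bay; origin on its axis at the bench. It stands 82 mm in front of the fence face and 102.5 mm from the bay's middle, to +y or -y (it differs; a flat plug fills the other socket). Gap to the fence 68 mm, to the farther end stop 261 mm: too short for the strip to go in square on.
- wedge_a: Oak wedge 120 x 30 mm, up to 18 mm high, lying on the bench outside one end stop; origin at its underside's centre. Leave it.
- wedge_b: The other oak wedge, outside the other end stop. Leave it.
- mallet: Dummy mallet with a round nylon-faced head (70 mm) and ash handle, 260 mm long, lying at the left; origin on the bench near its middle, x along the handle. Leave it.
- rubbing_stone: Green carborundum rubbing stone 150 x 50 x 25 mm (x along its length) at the right; origin at its underside's centre. Leave it.
- dividers: Brass dividers 165 mm long and up to 14 mm high, lying at the right, close to the robot; origin near the middle, x along them. Leave them.
- pitching_tool: Steel pitching chisel 190 mm long, 16 mm high, lying at the left, beside the vise; x along it. Leave it.
Mind the look-alikes: they are no part of the job. There is more than one size of the post; the job needs the smallest.

How it is judged (in metres and radians):
On the way:
1. one end of the strip is in behind the post while the other end is still out in front of the bay (((x of strip_end_a in the frame of bay above -0.055 m and horizontal distance between strip_end_a and post below 0.1 m and x of strip_end_b in the frame of bay below -0.07 m) or (x of strip_end_b in the frame of bay above -0.055 m and horizontal distance between strip_end_b and post below 0.1 m and x of strip_end_a in the frame of bay below -0.07 m))), for 0.1 s.
At the end, for the whole second after the job is handed in: The strip lies still and flat on the bench along the back fence: both its ends within 8 mm of touching the fence face, the whole strip between the two end stops (x of strip_end_a in the frame of bay between -0.028 and -0.015 m and x of strip_end_b in the frame of bay between -0.028 and -0.015 m and y of strip in the frame of bay between -0.026 and 0.026 m and height (world z) of strip below 0.004 m and angle between strip's own z axis and vertical below 0.05 rad and linear speed of strip below 0.01 m/s).
It fails at once if the strip is lifted off the bench (origin more than 8 mm up) or tipped (height (world z) of strip above 0.008 m or angle between strip's own z axis and vertical above 0.12 rad).
It fails at once if the strip is pinched: fingers press on both of its long sides at once (contact force between the fingers and strip_c1 above 2 N and contact force between the fingers and strip_c2 above 2 N).
It fails at once if another tool is moved more than 20 mm from where it lay (distance of any of wedge_a, wedge_b, mallet, rubbing_stone, dividers, pitching_tool from where it was at the start of the episode above 0.02 m).
It also fails if it takes over 72 s, if anything falls off the work surface, if the arm or the gripper's body presses on something with over 40 N, if the wrist force passes 120 N, or if a joint passes its speed limit or range.

## Working session

There is one attempt and no reset: what is moved stays moved. The work goes in short steps, Python scripts to look and compute and a tool call to move; the robot and the scene stay as the last step left them, time stands still between calls to the robot, and variables do not carry over. Pictures are saved under pics/ and viewed, about 8 in all and at most 12, crops included, and the job is handed in when it is done.

Besides the shell and the picture viewer there is one more tool, called after "Call:" in YAML: its name, and indented under it one key for each argument. send_rows: Moves the arm, as the interface text tells. Its arguments: {"type":"object","properties":{"motion":{"type":"array"},"hand":{"type":"number"},"grip_force":{"type":"number"}},"required":["motion"]}

```bash
mkdir -p pics
cat > h.py <<'E'
import numpy as np, cv2
from plant import ctrl
def ray(c,px,z):
    K,T=np.array(c["mtx"]),np.array(c["T"]); d=T[:3,:3]@np.linalg.inv(K)@[px[1],px[0],1]
    o=T[:3,3]; return o+d*(z-o[2])/d[2]
def proj(c,p):
    K,T=np.array(c["mtx"]),np.array(c["T"]); q=K@(T[:3,:3].T@(np.array(p,float)-T[:3,3])); return q[:2]/q[2]
def cap(n,name=None):
    c=ctrl.capture(n)
    if name: cv2.imwrite(f"pics/{name}.png",c["img"][:,:,::-1])
    return c
E
python3 - <<'E'
from h import *
s=ctrl.observe(); print(s)
for n in("top","scene"):
    c=cap(n,n+"0"); print(n,np.round(np.array(c["T"])[:3,3]))
    for l,z in(("strip",0),("strip_end_a",15),("strip_end_b",15),("bay",0),("stop_left",15),("stop_right",15),("post",0),("wedge_a",0),("mallet",0),("rubbing_stone",0),("dividers",0),("pitching_tool",0)):
        for d in ctrl.place_of(l,n)[:4]: print(l,round(d["conf"],2),np.round(d["location"]),np.round(ray(c,d["location"],z)[:2]))
E
```

```text
{'time': 0.0, 'qpos': array([ 1.03630387,  0.60010873, -0.00255641,  1.60014745,  0.00181588,
        0.94289995, -0.07979251]), 'qvel': array([ 9.85219725e-04,  9.09448662e-04, -1.73850489e-03, -5.80179360e-04,
       -1.08375213e-03, -1.33868936e-03,  9.54285389e-05]), 'effort': array([ 8.25496700e-04, -7.65052557e+01,  1.49740633e+00, -2.52348679e+01,
       -5.23756107e-02,  1.69852230e-02,  1.34964685e-04]), 'tool_pos': array([ 320.17414637, -649.87479849,  195.66538395]), 'ee_rot': array([-2.66703251e+00,  1.65896714e+00,  2.19589213e-03]), 'wrist_force': array([-0.18528728,  0.15234903, -0.52587205]), 'moment': array([-0.0532314 ,  0.0425929 ,  0.01343683]), 'grip_width': 93.17256802117615}
top [ 344.   -5. 1312.]
strip 0.94 [257. 329.] [480. -51.]
strip 0.42 [208. 276.] [616.  86.]
strip 0.19 [196. 422.] [ 637. -307.]
strip_end_a 0.93 [238. 273.] [532.  95.]
strip_end_a 0.55 [270. 385.] [ 442. -196.]
strip_end_b 0.93 [238. 273.] [532.  95.]
strip_end_b 0.55 [270. 385.] [ 442. -196.]
bay 0.92 [185. 322.] [675. -38.]
stop_left 0.8 [195. 253.] [649. 145.]
stop_right 0.83 [211. 3
[... 539 characters left out ...]
strip_end_a 0.58 [196. 304.] [ 441. -195.]
strip_end_a 0.57 [296. 325.] [536.  92.]
strip_end_b 0.62 [336. 289.] [650. 139.]
strip_end_b 0.58 [196. 304.] [ 441. -195.]
strip_end_b 0.57 [296. 325.] [536.  92.]
bay 0.62 [278. 245.] [675. -45.]
stop_left 0.76 [335. 286.] [653. 134.]
stop_right 0.83 [213. 252.] [ 585. -205.]
post 0.88 [345. 357.] [527. 220.]
post 0.68 [312. 358.] [485. 154.]
post 0.51 [310. 291.] [615.  78.]
wedge_a 0.95 [390. 277.] [719. 225.]
wedge_a 0.67 [196. 219.] [ 636. -311.]
mallet 0.77 [393. 471.] [379. 411.]
mallet 0.53 [311. 293.] [611.  83.]
rubbing_stone 0.89 [152. 245.] [ 509. -437.]
dividers 0.78 [134. 309.] [ 313. -417.]
pitching_tool 0.65 [457. 346.] [658. 396.]
```

Run:
```python
import cv2
a=cv2.imread("pics/top0.png")[140:340,130:500]; cv2.imwrite("pics/v1.png",cv2.resize(a,(800,432),interpolation=3))
```

```text
(no output)
```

View pics/v1.png

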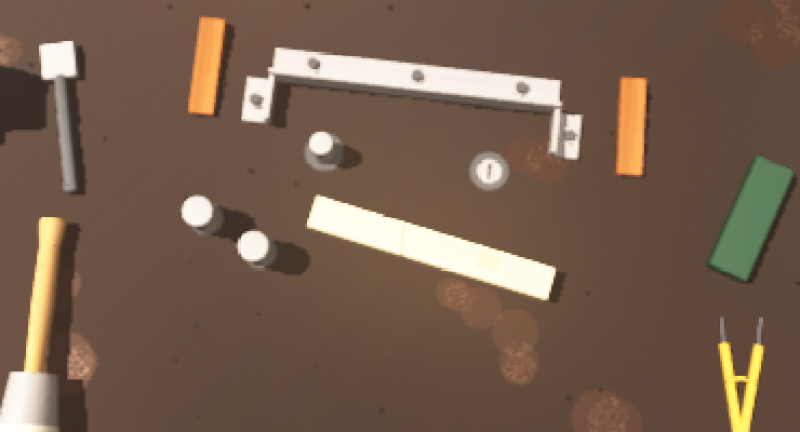

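View pics/scene0.png

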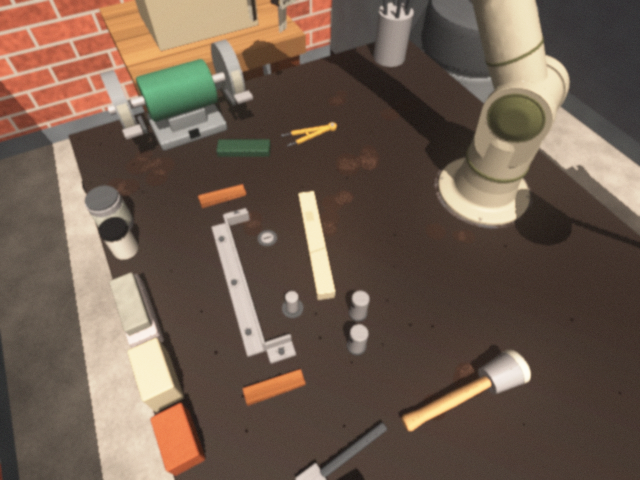

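The job's post is the one in the bay mouth at full-image px (209,281), with the smallest head. It stands 82 mm off the fence and 102.5 mm to +y. The two thicker look-alikes stand out front at px (240,225) and (255,250). Next I fit the poses.

```bash
cat >> h.py <<'E'
from scipy.optimize import minimize, least_squares
from scipy.spatial.transform import Rotation as Ro
import json,os
B=json.load(open("bay.json")) if os.path.exists("bay.json") else None   # x,y,psi: bay y axis=(-sin psi, cos psi)
def b2w(p,b=None):
    b=b or B; c,s=np.cos(b[2]),np.sin(b[2]); return np.array([b[0]+c*p[0]-s*p[1], b[1]+s*p[0]+c*p[1]])
def w2b(p,b=None):
    b=b or B; c,s=np.cos(b[2]),np.sin(b[2]); d=np.array(p[:2])-b[:2]; return np.array([c*d[0]+s*d[1],-s*d[0]+c*d[1]])
def fitstrip(x0,cams=("top","scene"),name=None):
    """world x,y,psi of strip from silhouettes"""
    obs=[]
    for n in cams:
        c=cap(n,None if name is None else f"{name}_{n}"); r=ctrl.trace("strip",n)
        r=[q for q in r if 400<q["mask"].sum()]
        if r: obs.append((c,cv2.resize(r[0]["mask"].astype(np.uint8)*255,None,fx=4,fy=4).astype(int)>127,r[0]["conf"]))
    def cost(x):
        t=0
        for c,m,_ in obs:
            P=[proj(c,[*b2w((a,b),list(x)),z]) for a in(-20,20) for b in(-150,150) for z in(0,30)]
            h=cv2.convexHull(np.float32(P)); im=np.zeros(m.shape,np.uint8)
            cv2.fillConvexPoly(im,np.int32(np.round((h+.5)*4*16)),1,shift=4)
            im=im>0; t+=1-(im&m).sum()/(im|m).sum()
        return t/len(obs)
    r=minimize(cost,x0,method="Nelder-Mead",options=dict(initial_simplex=np.array(x0)+np.array([[0,0,0],[15,0,0],[0,15,0],[0,0,.1]]),xatol=.05,fatol=1e-4))
    print("strip world",np.round(r.x,3),"1-IoU",round(r.fun,3),[round(o[2],2) for o in obs])
    if B:
        q=w2b(r.x); f=B[2]-r.x[2]; u=np.array([np.sin(f),np.cos(f)])
        print("bay frame c",np.round(q,1),"phi deg",round(np.degrees(f),1),"L end",np.round(q+150*u,1),"R end",np.round(q-150*u,1))
    return r.x
def tool():
    s=ctrl.observe(); R=Ro.from_rotvec(s["ee_rot"]).as_matrix(); return s,np.array(s["tool_pos"]),R
def go(*ts):
    """targets (bx,by,z,spin-to yaw deg of tool x from bay y or None); print deltas"""
    s,p,R=tool()
    print("t",round(s["time"],2),"tcp bay",np.round(w2b(p),1),"z",round(p[2],1),"F",np.round(s["wrist_force"],1),"w",round(s["grip_width"],1))
    by=np.array([-np.sin(B[2]),np.cos(B[2]),0])
    for (x,y,z,yaw) in ts:
        d=R.T@(np.array([*b2w((x,y)),z])-p)
        # wanted tool x: bay y turned by phi=yaw toward fence
        f=np.radians(yaw); w=np.array([*(b2w((np.sin(f),np.cos(f)))-b2w((0,0))),0]); v=R.T@w
        sp=np.arctan2(v[1],v[0]); sp=(sp+np.pi/2)%np.pi-np.pi/2
        print((x,y,z,yaw),"-> d",np.round(d/1000,4),"spin",round(sp,3))
E
python3 - <<'E'
from h import *
obs=[]
L={"stop_left":(-55,172.5,15),"stop_right":(-55,-172.5,15),"bay":(0,0,0),"post":(-82,102.5,0)}
g={"stop_left":(650,143),"stop_right":(597,-199),"bay":(676,-38),"post":(614,76)}
for n in("top","scene"):
    c=cap(n)
    for l,P in L.items():
        for d in ctrl.place_of(l,n):
            w=ray(c,d["location"],P[2])[:2]
            if np.hypot(*(w-g[l]))<25: obs.append((l,n,P,w)); break
f=lambda b:np.concatenate([b2w(P[:2],list(b))-w for l,n,P,w in obs])
r=least_squares(f,[678,-37,-.155],loss="soft_l1",f_scale=3); print(r.x)
for o,e in zip(obs,r.fun.reshape(-1,2) if 0 else f(r.x).reshape(-1,2)): print(o[:2],np.round(e,1))
json.dump(list(r.x),open("bay.json","w"))
E
python3 - <<'E'
from h import *
fitstrip([487,-50,-.3],("top",)); fitstrip([487,-50,-.3],("scene",)); fitstrip([487,-50,-.3])
for n in ("top",):
    c=ctrl.capture(n)
    for d in ctrl.place_of("post",n): print(np.round(w2b(ray(c,d["location"],0))))
go((-240,60,150,0),(-240,60,23,0))
E
```

```text
[ 6.76191277e+02 -3.83355342e+01 -1.53798056e-01]
('stop_left', 'top') [ 4.  -2.3]
('stop_right', 'top') [-0.  -0.7]
('bay', 'top') [-2.4 -0.5]
('post', 'top') [2.6 2.1]
('stop_left', 'scene') [ 0.  -0.5]
('stop_right', 'scene') [4.5 6.9]
('bay', 'scene') [-3.8  1.9]
('post', 'scene') [-5.3 -5.6]
strip world [ 4.8706e+02 -4.7695e+01 -3.2700e-01] 1-IoU 0.08 [0.95]
bay frame c [-185.5  -38.2] phi deg 9.9 L end [-159.6  109.5] R end [-211.3 -186. ]
strip world [ 4.85326e+02 -5.22440e+01 -3.28000e-01] 1-IoU 0.078 [0.66]
bay frame c [-186.5  -43. ] phi deg 10.0 L end [-160.5  104.7] R end [-212.5 -190.7]
strip world [ 4.85609e+02 -5.25050e+01 -3.26000e-01] 1-IoU 0.524 [0.44, 0.87]
bay frame c [-186.2  -43.2] phi deg 9.9 L end [-160.4  104.6] R end [-211.9 -191. ]
[-218.  162.]
[-181.  237.]
[-81. 105.]
t 2.3 tcp bay [-257.8 -659.3] z 196.5 F [-0.4  0.   0.3] w 93.3
(-240, 60, 150, 0) -> d [-0.5787 -0.4276  0.0465] spin 0.612
(-240, 60, 23, 0) -> d [-0.5787 -0.4276  0.1735] spin 0.612
```

Run:
```python
from h import *
go((-225,75,120,90))
```

```text
t 2.3 tcp bay [-257.8 -659.3] z 196.5 F [-0.4  0.   0.3] w 93.3
(-225, 75, 120, 90) -> d [-0.5823 -0.4485  0.0765] spin -0.959
```

Call:
send_rows:
  motion:
    - {"dx": -0.582, "dy": -0.448, "dz": 0.0, "spin": -0.959}
    - {"dx": -0.582, "dy": -0.448, "dz": 0.0, "spin": -0.959}
    - {"dx": -0.582, "dy": -0.448, "dz": 0.0, "spin": -0.959}
    - {"dx": -0.582, "dy": -0.448, "dz": 0.0, "spin": -0.959}
    - {"dx": -0.582, "dy": -0.448, "dz": 0.0, "spin": -0.959}
    - {"dx": -0.582, "dy": -0.448, "dz": 0.0, "spin": -0.959}
    - {"dx": -0.582, "dy": -0.448, "dz": 0.0, "spin": -0.959}
    - {"dx": -0.582, "dy": -0.448, "dz": 0.0, "spin": -0.959}
  hand: 0
  grip_force: 10

```text
time: 3.1
tool_pos: [399.3, -256.5, 196.8]
ee_rot: [3.132, -0.239, 0.001]
wrist_force: [1.2, 0.7, 0.1]
grip_width: 33.8
```

Run:
```python
from h import *
go((-225,75,60,90))
```

```text
t 3.1 tcp bay [-240.2 -258.1] z 196.8 F [1.2 0.7 0.1] w 33.8
(-225, 75, 60, 90) -> d [ 0.0156 -0.3331  0.1367] spin 0.001
```

Call:
send_rows:
  motion:
    - {"dx": 0.015, "dy": -0.333, "dz": 0.0, "spin": 0}
    - {"dx": 0.015, "dy": -0.333, "dz": 0.0, "spin": 0}
    - {"dx": 0.015, "dy": -0.333, "dz": 0.0, "spin": 0}
    - {"dx": 0.015, "dy": -0.333, "dz": 0.0, "spin": 0}
    - {"dx": 0.015, "dy": -0.333, "dz": 0.0, "spin": 0}
    - {"dx": 0.015, "dy": -0.333, "dz": 0.0, "spin": 0}
    - {"dx": 0.015, "dy": -0.333, "dz": 0.0, "spin": 0}
    - {"dx": 0.015, "dy": -0.333, "dz": 0.08, "spin": 0}

```text
time: 3.9
tool_pos: [470.3, 74.9, 150.4]
ee_rot: [-3.128, 0.233, -0.018]
wrist_force: [2.4, -1.6, -0.6]
grip_width: 0.3
```

Run:
```python
from h import *
go((-225,75,24,90),(-160,75,24,90))
c=cap("top","t1"); 
im=cv2.resize(c["img"][140:340,130:500][:,:,::-1],None,fx=2,fy=2,interpolation=3)
def dot(p,z,col):
    q=proj(c,[*b2w(p),z]); cv2.circle(im,(int((q[0]-130+.5)*2),int((q[1]-140+.5)*2)),3,col,1)
for p in((-55,172.5),(-55,-172.5)): dot(p,30,(0,0,255))
for p in((0,178),(0,-178)): dot(p,40,(0,255,0))
dot((-82,102.5),55,(255,0,0)); dot((-82,-102.5),0,(255,0,0))
cv2.imwrite("pics/v2.png",im)
```

```text
t 3.9 tcp bay [-220.8   80.3] z 150.4 F [ 2.4 -1.6 -0.6] w 0.3
(-225, 75, 24, 90) -> d [-0.0056  0.0061  0.1263] spin 0.005
(-160, 75, 24, 90) -> d [0.0594 0.0064 0.127 ] spin 0.005
```

View pics/v2.png

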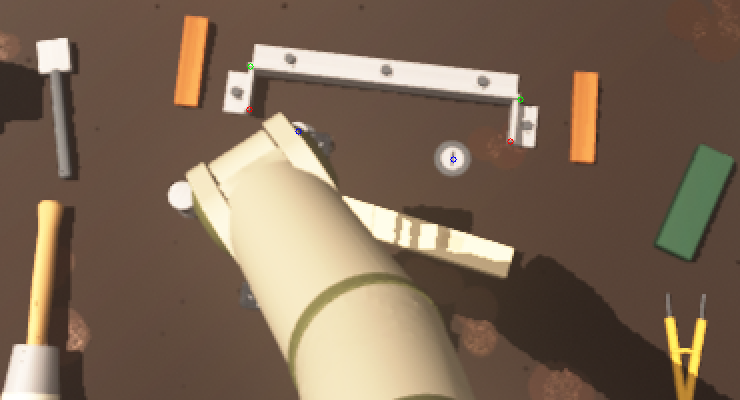

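Call:
send_rows:
  motion:
    - {"dx": -0.008, "dy": 0.006, "dz": 0.05, "spin": 0.005}
    - {"dx": -0.008, "dy": 0.006, "dz": 0.09, "spin": 0.005}
    - {"dx": -0.008, "dy": 0.006, "dz": 0.126, "spin": 0.005}
    - {"dx": -0.008, "dy": 0.006, "dz": 0.126, "spin": 0.005}
    - {"dx": 0.01, "dy": 0.006, "dz": 0.126, "spin": 0.005}
    - {"dx": 0.025, "dy": 0.006, "dz": 0.126, "spin": 0.005}
    - {"dx": 0.032, "dy": 0.006, "dz": 0.126, "spin": 0.005}
    - {"dx": 0.039, "dy": 0.006, "dz": 0.126, "spin": 0.005}

```text
time: 4.75
tool_pos: [503.4, 56.1, 22.1]
ee_rot: [-3.132, 0.251, -0.002]
wrist_force: [-0.1, 0.1, -1.1]
grip_width: 1.1
```

Run:
```python
from h import *
go((-165,70,24,90))
fitstrip([495,-52,-.4],("scene",),"s2")
```

```text
t 4.75 tcp bay [-185.2   66.8] z 22.1 F [-0.1  0.1 -1.1] w 1.1
(-165, 70, 24, 90) -> d [ 0.0202 -0.0033 -0.0019] spin -0.006
strip world [ 4.86477e+02 -5.21400e+01 -3.22000e-01] 1-IoU 0.375 [0.72]
bay frame c [-185.4  -42.7] phi deg 9.6 L end [-160.3  105.2] R end [-210.5 -190.6]
```

Run:
```python
import cv2
a=cv2.imread("pics/s2_scene.png")[170:400,180:480]; cv2.imwrite("pics/v3.png",cv2.resize(a,None,fx=2.5,fy=2.5,interpolation=3))
```

```text
(no output)
```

View pics/v3.png

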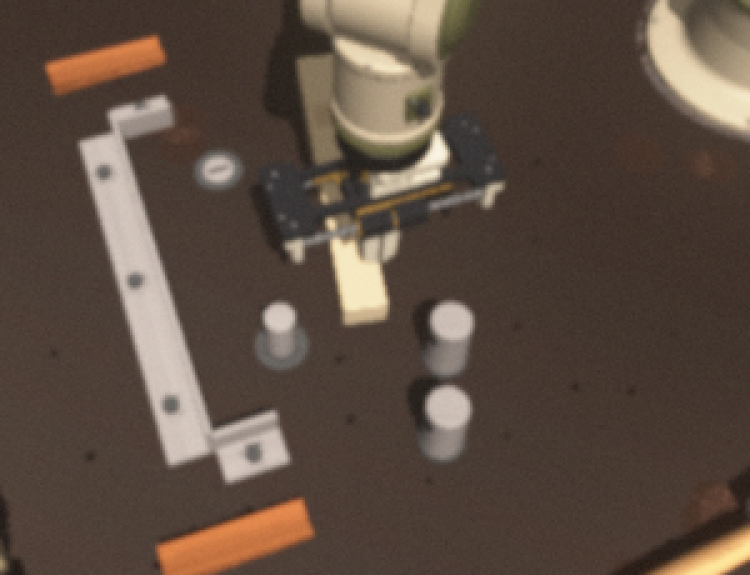

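```bash
sed -i 's#im=im>0; t+=1-(im&m).sum()/(im|m).sum()#im=im>0; t+=((m\&~im).sum()+occ*(im\&~m).sum())/m.sum()#; s#def fitstrip(x0,cams=("top","scene"),name=None):#def fitstrip(x0,cams=("top","scene"),name=None,occ=1):#' h.py
python3 - <<'E'
from h import *
for o in (.1,.3): fitstrip([495,-52,-.4],("scene",),None,o)
for o in (.1,.3): fitstrip([487,-52,-.33],("scene",),None,o)
E
```

```text
strip world [ 4.85712e+02 -5.33830e+01 -3.25000e-01] 1-IoU 0.078 [0.96]
bay frame c [-185.9  -44. ] phi deg 9.8 L end [-160.4  103.8] R end [-211.5 -191.9]
strip world [ 4.86521e+02 -5.20910e+01 -3.24000e-01] 1-IoU 0.194 [0.55]
bay frame c [-185.3  -42.6] phi deg 9.7 L end [-160.   105.2] R end [-210.7 -190.5]
strip world [ 4.86173e+02 -5.26090e+01 -3.29000e-01] 1-IoU 0.072 [0.59]
bay frame c [-185.6  -43.2] phi deg 10.0 L end [-159.4  104.5] R end [-211.7 -190.9]
strip world [ 4.85842e+02 -5.15190e+01 -3.28000e-01] 1-IoU 0.233 [0.84]
bay frame c [-186.1  -42.2] phi deg 10.0 L end [-160.1  105.5] R end [-212.1 -189.9]
```

Run:
```python
from h import *
s,p,R=tool(); print(p,np.round(R,3),s["wrist_force"],s["grip_width"])
c=cap("scene","s3"); im=cv2.resize(c["img"][200:320,260:380][:,:,::-1],None,fx=5,fy=5,interpolation=3)
def dot(P,col):
    q=proj(c,P); cv2.circle(im,(int((q[0]-260+.5)*5),int((q[1]-200+.5)*5)),4,col,-1)
dot(p+R@[0,0,17],(0,0,255)); dot(p+R@[0,0,-20],(0,255,0));dot(p+R@[0,0,-60],(255,0,0))
x=fitstrip([486,-52,-.33],("scene",),None,.1)
for a in(-20,20):
    for b in(-150,150): dot([*b2w((a,b),list(x)),30],(255,0,255))
cv2.imwrite("pics/v4.png",im)
```

```text
[502.35895339  56.78876199  20.46677666] [[ 0.987 -0.158 -0.   ]
 [-0.158 -0.987 -0.   ]
 [-0.     0.    -1.   ]] [ 0.5606227  -0.11771413 -0.22379798] 0.122994931171959Traceback (most recent call last):
  File "<stdin>", line 7, in <module>
  File "h.py", line 35, in fitstrip
    r=minimize(cost,x0,method="Nelder-Mead",options=dict(initial_simplex=np.array(x0)+np.array([[0,0,0],[15,0,0],[0,15,0],[0,0,.1]]),xatol=.05,fatol=1e-4))
    res = _minimize_neldermead(fun, x0, args, callback, bounds=bounds,
                               **options)
    fsim[k] = func(sim[k])
              ~~~~^^^^^^^^
    fx = function(np.copy(x), *(wrapper_args + args))
  File "h.py", line 34, in cost
    return t/len(obs)
           ~^~~~~~~~~
ZeroDivisionError: division by zero
```

Run:
```python
from h import *
s,p,R=tool()
x=[485.9,-52.5,-.326]
c=cap("scene","s4"); im=cv2.resize(c["img"][190:320,260:380][:,:,::-1],None,fx=4.6,fy=4.6,interpolation=3)
def dot(P,col):
    q=proj(c,P); cv2.circle(im,(int((q[0]-260+.5)*4.6),int((q[1]-190+.5)*4.6)),3,col,-1)
dot(p+R@[0,0,17],(0,0,255)); dot(p+R@[0,0,-20],(0,255,0));dot(p+R@[0,0,-60],(255,0,0))
for a in(-20,20):
    for b in(-150,150): dot([*b2w((a,b),list(x)),30],(255,0,255))
cv2.imwrite("pics/v4.png",im)
```

```text
(no output)
```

View pics/v4.png

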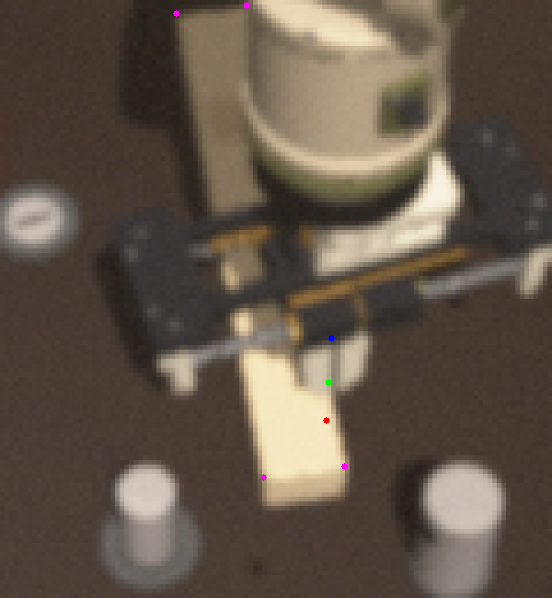

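Call:
send_rows:
  motion:
    - {"dx": 0, "dy": 0, "dz": -0.02, "spin": 0}
    - {"dx": -0.04, "dy": 0, "dz": -0.02, "spin": 0}
    - {"dx": -0.05, "dy": 0, "dz": -0.02, "spin": 0}
    - {"dx": -0.05, "dy": 0, "dz": 0, "spin": 0}
    - {"dx": -0.05, "dy": 0, "dz": 0, "spin": 0}
    - {"dx": -0.05, "dy": 0, "dz": 0, "spin": 0}
    - {"dx": -0.05, "dy": 0, "dz": 0, "spin": 0}
    - {"dx": -0.05, "dy": 0, "dz": 0, "spin": 0}

```text
time: 6.25
tool_pos: [453.8, 64.5, 20.9]
ee_rot: [-3.131, 0.25, -0.001]
wrist_force: [-0.1, -0.3, -0.0]
grip_width: 0.5
```

Run:
```python
from h import *
s,p,R=tool(); print(p,w2b(p),s["grip_width"],s["wrist_force"])
c=cap("scene","s5"); im=cv2.resize(c["img"][190:320,260:380][:,:,::-1],None,fx=4.6,fy=4.6,interpolation=3)
def dot(P,col):
    q=proj(c,P); cv2.circle(im,(int((q[0]-260+.5)*4.6),int((q[1]-190+.5)*4.6)),3,col,-1)
dot(p+R@[0,0,17],(0,0,255)); dot(p+R@[0,0,-20],(0,255,0));dot(p+R@[0,0,-60],(255,0,0))
cv2.imwrite("pics/v5.png",im)
```

```text
[453.7529296   64.53058041  20.86427521] [-235.57108061   67.5760451 ] 0.4963875364988804 [-0.06934733 -0.32989672 -0.01794361]
```

View pics/v5.png

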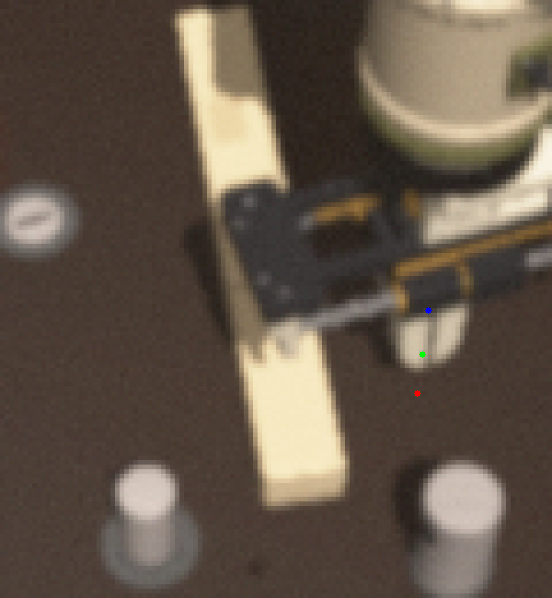

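Call:
send_rows:
  motion:
    - {"dx": 0, "dy": 0, "dz": 0.005, "spin": 0}
    - {"dx": 0, "dy": 0, "dz": 0.01, "spin": 0}
    - {"dx": 0, "dy": 0, "dz": 0.012, "spin": 0}
    - {"dx": 0, "dy": 0, "dz": 0.014, "spin": 0}
    - {"dx": 0, "dy": 0, "dz": 0.016, "spin": 0}
    - {"dx": 0, "dy": 0, "dz": 0.016, "spin": 0}
    - {"dx": 0, "dy": 0, "dz": 0.016, "spin": 0}
    - {"dx": 0, "dy": 0, "dz": 0.016, "spin": 0}

```text
time: 7.1
tool_pos: [453.4, 64.6, 4.6]
ee_rot: [-3.132, 0.249, -0.0]
wrist_force: [-0.6, -0.1, 0.0]
grip_width: 0.3
```

Run:
```python
from h import *
s,p,R=tool(); print(p,w2b(p),s["grip_width"],s["wrist_force"])
c=cap("scene","s6"); im=cv2.resize(c["img"][210:320,290:390][:,:,::-1],None,fx=5,fy=5,interpolation=3)
def dot(P,col):
    q=proj(c,P); cv2.circle(im,(int((q[0]-290+.5)*5),int((q[1]-210+.5)*5)),2,col,-1)
dot(p+R@[0,0,17],(0,0,255)); dot(p+R@[0,0,-20],(0,255,0));dot(p+R@[0,0,-60],(255,0,0));dot(p+R@[0,0,-35],(255,0,255))
cv2.imwrite("pics/v6.png",im)
```

```text
[453.3636662   64.60072173   4.586607  ] [-235.96649442   67.58572629] 0.3058811659816681 [-0.57416647 -0.11739969  0.00320832]
```

View pics/v6.png

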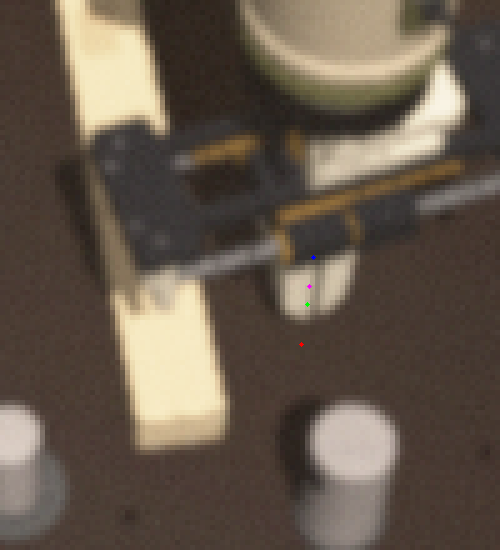

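Run:
```python
from h import *
s,p,R=tool(); c=cap("scene")
for X in (80,94):
  for z in (40,60,80,100):
    q=p+R@[X,0,0]; q[2]=z; print(X,z,np.round((proj(c,q)-[290,210]+.5)*5))
for z in (0,10,20): q=p.copy();q[2]=z;print(z,np.round((proj(c,q)-[290,210]+.5)*5))
for o in(.1,1): fitstrip([486,-52,-.33],("scene",),None,o)
```

```text
80 40 [144. 335.]
80 60 [144. 312.]
80 80 [144. 288.]
80 100 [145. 263.]
94 40 [114. 344.]
94 60 [114. 321.]
94 80 [114. 297.]
94 100 [114. 272.]
0 [304. 332.]
10 [305. 320.]
20 [307. 309.]
strip world [ 4.86271e+02 -5.04700e+01 -3.30000e-01] 1-IoU 0.052 [0.88]
bay frame c [-185.8  -41.1] phi deg 10.1 L end [-159.5  106.6] R end [-212.1 -188.8]
strip world [ 4.84899e+02 -5.31600e+01 -3.27000e-01] 1-IoU 0.414 [0.82]
bay frame c [-186.8  -44. ] phi deg 9.9 L end [-161.   103.8] R end [-212.6 -191.7]
```

Call:
send_rows:
  motion:
    - {"dx": 0.012, "dy": 0, "dz": 0, "spin": 0}
    - {"dx": 0.024, "dy": 0, "dz": 0, "spin": 0}
    - {"dx": 0.032, "dy": 0, "dz": 0, "spin": 0}
    - {"dx": 0.04, "dy": 0, "dz": 0, "spin": 0}
    - {"dx": 0.048, "dy": 0, "dz": 0, "spin": 0}
    - {"dx": 0.056, "dy": 0, "dz": 0, "spin": 0}
    - {"dx": 0.06, "dy": 0, "dz": 0, "spin": 0}
    - {"dx": 0.06, "dy": 0, "dz": 0, "spin": 0}

```text
time: 8.2
tool_pos: [513.1, 54.8, 4.4]
ee_rot: [3.132, -0.25, 0.0]
wrist_force: [-1.5, -0.9, 1.9]
grip_width: 0.1
```

Run:
```python
from h import *
go((-165,70,5,90))
for o in(.1,.3): fitstrip([490,-52,-.4],("scene",),"s7",o)
```

```text
t 8.2 tcp bay [-175.5   67. ] z 4.4 F [-1.5 -0.9  1.9] w 0.1
(-165, 70, 5, 90) -> d [ 0.0105 -0.003  -0.0006] spin -0.006
strip world [ 4.93949e+02 -5.57790e+01 -4.30000e-01] 1-IoU 0.141 [0.57]
bay frame c [-177.4  -45.2] phi deg 15.8 L end [-136.5   99.2] R end [-218.3 -189.5]
strip world [ 4.95102e+02 -5.34790e+01 -4.31000e-01] 1-IoU 0.323 [0.74]
bay frame c [-176.6  -42.7] phi deg 15.9 L end [-135.7  101.6] R end [-217.6 -187. ]
```

Run:
```python
from h import *
go((-157,63,5,104),(-138,57,5,118))
```

```text
t 8.4 tcp bay [-175.7   67.4] z 4.6 F [ 0.4 -0.1  0.8] w 0.4
(-157, 63, 5, 104) -> d [ 0.0187  0.0043 -0.0004] spin 0.239
(-138, 57, 5, 118) -> d [ 0.0377  0.0102 -0.0004] spin 0.484
```

Call:
send_rows:
  motion:
    - {"dx": 0.006, "dy": 0.002, "dz": 0, "spin": 0.08}
    - {"dx": 0.012, "dy": 0.003, "dz": 0, "spin": 0.16}
    - {"dx": 0.018, "dy": 0.004, "dz": 0, "spin": 0.24}
    - {"dx": 0.024, "dy": 0.006, "dz": 0, "spin": 0.32}
    - {"dx": 0.03, "dy": 0.008, "dz": 0, "spin": 0.4}
    - {"dx": 0.035, "dy": 0.009, "dz": 0, "spin": 0.48}
    - {"dx": 0.04, "dy": 0.01, "dz": 0, "spin": 0.48}
    - {"dx": 0.04, "dy": 0.01, "dz": 0, "spin": 0.48}

```text
time: 9.2
tool_pos: [550.8, 39.0, 4.6]
ee_rot: [-2.984, 0.983, -0.0]
wrist_force: [-2.1, 1.0, 3.3]
grip_width: 0.5
```

Run:
```python
from h import *
go((-165,40,5,118),(-190,-52,5,118))
for o in(.1,.3): fitstrip([510,-62,-.6],("scene",),"s8",o)
```

```text
t 9.2 tcp bay [-135.8   57.3] z 4.6 F [-2.1  1.   3.3] w 0.5
(-165, 40, 5, 118) -> d [-0.0179  0.0289 -0.0004] spin 0.006
(-190, -52, 5, 118) -> d [ 0.0027  0.122  -0.0005] spin 0.006
strip world [514.119 -69.878  -0.569] 1-IoU 0.389 [0.9]
bay frame c [-155.3  -56. ] phi deg 23.8 L end [-94.8  81.3] R end [-215.8 -193.3]
strip world [ 5.29234e+02 -7.70900e+01 -4.40000e-01] 1-IoU 1.108 [0.69]
bay frame c [-139.3  -60.8] phi deg 16.4 L end [-96.9  83.1] R end [-181.6 -204.7]
```

Run:
```python
from h import *
go((-153,66,5,118),(-205,-29,5,118))
```

```text
t 9.4 tcp bay [-135.8   57.2] z 4.6 F [-1.4  1.8  2.4] w 0.5
(-153, 66, 5, 118) -> d [-0.0193  0.0003 -0.0004] spin 0.005
(-205, -29, 5, 118) -> d [-0.0211  0.1085 -0.0005] spin 0.005
```

Call:
send_rows:
  motion:
    - {"dx": -0.02, "dy": 0, "dz": 0, "spin": 0}
    - {"dx": -0.025, "dy": 0, "dz": 0, "spin": 0}
    - {"dx": -0.025, "dy": 0.03, "dz": 0, "spin": 0}
    - {"dx": -0.025, "dy": 0.06, "dz": 0, "spin": 0}
    - {"dx": -0.025, "dy": 0.1, "dz": 0, "spin": 0}
    - {"dx": -0.025, "dy": 0.11, "dz": 0, "spin": 0}
    - {"dx": -0.025, "dy": 0.11, "dz": 0, "spin": 0}
    - {"dx": -0.025, "dy": 0.11, "dz": 0, "spin": 0}

```text
time: 10.2
tool_pos: [466.4, -33.9, 4.6]
ee_rot: [-2.982, 0.986, -0.002]
wrist_force: [0.3, -0.6, 0.2]
grip_width: 0.4
```

Run:
```python
from h import *
go((-205,-29,5,118))
for o in(.1,.3): fitstrip([510,-65,-.62],("scene",),"s9",o)
fitstrip([510,-65,-.62],("top",),"t9",.2)
```

```text
t 10.2 tcp bay [-208.   -27.7] z 4.6 F [ 0.3 -0.6  0.2] w 0.4
(-205, -29, 5, 118) -> d [ 0.0033 -0.0003 -0.0004] spin 0.004
strip world [509.405 -63.276  -0.633] 1-IoU 0.052 [0.86]
bay frame c [-161.   -50.2] phi deg 27.5 L end [-91.8  82.9] R end [-230.2 -183.3]
strip world [507.874 -64.618  -0.636] 1-IoU 0.132 [0.93]
bay frame c [-162.3  -51.8] phi deg 27.6 L end [-92.8  81.2] R end [-231.8 -184.7]Traceback (most recent call last):
  File "<stdin>", line 4, in <module>
  File "h.py", line 35, in fitstrip
    r=minimize(cost,x0,method="Nelder-Mead",options=dict(initial_simplex=np.array(x0)+np.array([[0,0,0],[15,0,0],[0,15,0],[0,0,.1]]),xatol=.05,fatol=1e-4))
    res = _minimize_neldermead(fun, x0, args, callback, bounds=bounds,
                               **options)
    fsim[k] = func(sim[k])
              ~~~~^^^^^^^^
    fx = function(np.copy(x), *(wrapper_args + args))
  File "h.py", line 34, in cost
    return t/len(obs)
           ~^~~~~~~~~
ZeroDivisionError: division by zero
```

Call:
send_rows:
  motion:
    - {"dx": 0.0, "dy": 0.02, "dz": 0, "spin": 0}
    - {"dx": 0.018, "dy": 0.02, "dz": 0, "spin": 0}
    - {"dx": 0.032, "dy": 0.02, "dz": 0, "spin": 0}
    - {"dx": 0.046, "dy": 0.02, "dz": 0, "spin": -0.04}
    - {"dx": 0.06, "dy": 0.02, "dz": 0, "spin": -0.08}
    - {"dx": 0.072, "dy": 0.02, "dz": 0, "spin": -0.12}
    - {"dx": 0.08, "dy": 0.02, "dz": 0, "spin": -0.16}
    - {"dx": 0.08, "dy": 0.02, "dz": 0, "spin": -0.16}

```text
time: 11.3
tool_pos: [517.5, -98.6, 4.3]
ee_rot: [-3.052, 0.745, 0.001]
wrist_force: [-1.7, -0.4, 1.3]
grip_width: 0.5
```

```bash
sed -i 's#    def cost(x):#    if not obs: print("no strip seen"); return None\n    def cost(x):#' h.py
python3 - <<'E'
from h import *
go((-110,-70,5,106))
for o in(.1,.3): fitstrip([565,-80,-.5],("scene",),"s10",o)
E
```

```text
t 11.3 tcp bay [-147.6  -83.9] z 4.3 F [-1.7 -0.4  1.3] w 0.5
(-110, -70, 5, 106) -> d [ 0.0312 -0.0252 -0.0007] spin -0.046
strip world [ 5.52173e+02 -9.27610e+01 -5.02000e-01] 1-IoU 0.051 [0.82]
bay frame c [-114.2  -72.8] phi deg 19.9 L end [-63.1  68.2] R end [-165.3 -213.8]
strip world [ 5.51995e+02 -9.30210e+01 -5.01000e-01] 1-IoU 0.136 [0.98]
bay frame c [-114.4  -73.1] phi deg 19.9 L end [-63.3  68. ] R end [-165.4 -214.1]
```

Call:
send_rows:
  motion:
    - {"dx": 0.008, "dy": 0.0, "dz": 0, "spin": 0}
    - {"dx": 0.015, "dy": 0.0, "dz": 0, "spin": 0}
    - {"dx": 0.02, "dy": 0.0, "dz": 0, "spin": 0}
    - {"dx": 0.02, "dy": 0.0, "dz": 0, "spin": 0}
    - {"dx": 0.0, "dy": 0.0, "dz": 0, "spin": 0}
    - {"dx": -0.02, "dy": 0.0, "dz": -0.02, "spin": 0}
    - {"dx": -0.02, "dy": 0.04, "dz": -0.05, "spin": 0}
    - {"dx": -0.02, "dy": 0.09, "dz": -0.05, "spin": 0}

```text
time: 12.3
tool_pos: [460.9, -167.4, 57.2]
ee_rot: [-3.053, 0.735, -0.01]
wrist_force: [1.0, -1.7, -0.9]
grip_width: 0.5
```

Run:
```python
from h import *
x=fitstrip([570,-95,-.45],("scene",),"s11",.2)
go((-133,-245,50,17),(-133,-245,5,17)); print(ctrl.observe()["qpos"])
```

```text
strip world [ 5.68652e+02 -9.87060e+01 -4.64000e-01] 1-IoU 0.017 [0.94]
bay frame c [-97.  -76.1] phi deg 17.8 L end [-51.2  66.7] R end [-142.8 -219. ]
t 12.4 tcp bay [-197.8 -169. ] z 55.2 F [ 0.7  1.  -0.1] w 0.6
(-133, -245, 50, 17) -> d [0.0861 0.0505 0.0055] spin 1.534
(-133, -245, 5, 17) -> d [0.0861 0.0504 0.0505] spin 1.534
[ 0.44859473  0.56245166 -0.28219433  2.24363278  0.41781321  0.38391554
 -0.66990723]
```

Run:
```python
from h import *
go((-141,-255,50,18))
```

```text
t 12.4 tcp bay [-197.8 -169. ] z 55.2 F [ 0.7  1.  -0.1] w 0.6
(-141, -255, 50, 18) -> d [0.0819 0.0626 0.0055] spin 1.551
```

Call:
send_rows:
  motion:
    - {"dx": 0.0, "dy": 0.063, "dz": 0, "spin": 0.2}
    - {"dx": 0.082, "dy": 0.063, "dz": 0, "spin": 0.4}
    - {"dx": 0.082, "dy": 0.063, "dz": 0, "spin": 0.6}
    - {"dx": 0.082, "dy": 0.063, "dz": 0, "spin": 0.8}
    - {"dx": 0.082, "dy": 0.063, "dz": 0, "spin": 1.0}
    - {"dx": 0.082, "dy": 0.063, "dz": 0, "spin": 1.2}
    - {"dx": 0.082, "dy": 0.063, "dz": 0, "spin": 1.4}
    - {"dx": 0.082, "dy": 0.063, "dz": 0, "spin": 1.55}

```text
time: 13.2
tool_pos: [502.4, -262.5, 54.5]
ee_rot: [-2.091, 2.344, -0.002]
wrist_force: [0.1, 0.5, 0.4]
grip_width: 0.5
```

Run:
```python
from h import *
go((-141,-252,5,18))
```

```text
t 13.2 tcp bay [-137.4 -248.1] z 54.5 F [0.1 0.5 0.4] w 0.5
(-141, -252, 5, 18) -> d [0.0037 0.0038 0.0495] spin 0.354
```

Call:
send_rows:
  motion:
    - {"dx": 0.004, "dy": 0.004, "dz": 0, "spin": 0.15}
    - {"dx": 0.004, "dy": 0.004, "dz": 0, "spin": 0.3}
    - {"dx": 0.004, "dy": 0.004, "dz": 0.01, "spin": 0.354}
    - {"dx": 0.004, "dy": 0.004, "dz": 0.03, "spin": 0.354}
    - {"dx": 0.004, "dy": 0.004, "dz": 0.049, "spin": 0.354}
    - {"dx": 0.004, "dy": 0.004, "dz": 0.049, "spin": 0.354}
    - {"dx": 0.004, "dy": 0.004, "dz": 0.049, "spin": 0.354}
    - {"dx": 0.004, "dy": 0.004, "dz": 0.049, "spin": 0.354}

```text
time: 14.0
tool_pos: [497.8, -266.4, 6.3]
ee_rot: [-1.653, 2.671, -0.002]
wrist_force: [0.4, 0.5, 0.7]
grip_width: 0.6
```

Run:
```python
from h import *
x=fitstrip([570,-95,-.45],("scene",),"s12",.2)
x=fitstrip([570,-95,-.45],("top",),"t12",.2)
go((-139.5,-241,5,18),(-115,-167,5,18))
s,p,R=tool()
im=None
c=ctrl.capture("scene"); o=(200,150); k=5; im=cv2.resize(c["img"][150:260,200:340][:,:,::-1],None,fx=k,fy=k,interpolation=3)
for z in(0,10,20,40):
    q=proj(c,[p[0],p[1],z]); cv2.circle(im,(int((q[0]-200+.5)*k),int((q[1]-150+.5)*k)),2,(0,0,255),-1)
cv2.imwrite("pics/v7.png",im)
```

```text
strip world [ 5.67915e+02 -9.88340e+01 -4.62000e-01] 1-IoU 0.016 [0.67]
bay frame c [-97.7 -76.4] phi deg 17.7 L end [-52.2  66.5] R end [-143.3 -219.3]
strip world [ 5.69772e+02 -9.59840e+01 -4.65000e-01] 1-IoU 0.05 [0.63]
bay frame c [-96.3 -73.3] phi deg 17.8 L end [-50.5  69.5] R end [-142.2 -216.1]
t 14.2 tcp bay [-141.5 -252.7] z 6.2 F [-0.5 -0.4 -0.4] w 0.6
(-139.5, -241, 5, 18) -> d [-0.0118  0.0016  0.0012] spin 0.006
(-115, -167, 5, 18) -> d [-0.0897  0.0007  0.0012] spin 0.006
```

View pics/v7.png

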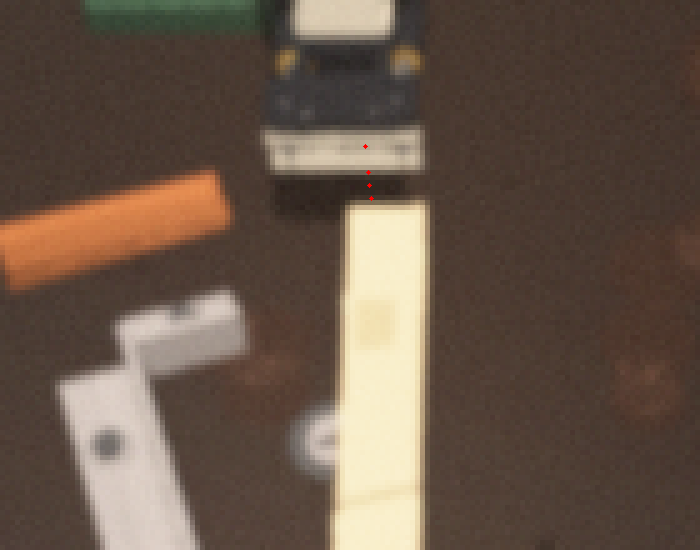

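The dots show the true fingers about 7 mm off the reported TCP towards +v, and the earlier contact distance agrees. I'll correct sideways and push the end in two stages.

Call:
send_rows:
  motion:
    - {"dx": 0.0, "dy": 0.007, "dz": 0, "spin": 0}
    - {"dx": -0.005, "dy": 0.007, "dz": 0, "spin": 0}
    - {"dx": -0.013, "dy": 0.007, "dz": 0, "spin": -0.01}
    - {"dx": -0.021, "dy": 0.007, "dz": 0, "spin": -0.02}
    - {"dx": -0.029, "dy": 0.007, "dz": 0, "spin": -0.04}
    - {"dx": -0.037, "dy": 0.007, "dz": 0, "spin": -0.06}
    - {"dx": -0.044, "dy": 0.007, "dz": 0, "spin": -0.07}
    - {"dx": -0.05, "dy": 0.007, "dz": 0, "spin": -0.07}

```text
time: 15.05
tool_pos: [513.3, -218.4, 5.5]
ee_rot: [1.746, -2.611, 0.001]
wrist_force: [-1.6, -5.0, 1.9]
grip_width: 0.4
```

Run:
```python
from h import *
x=fitstrip([580,-60,-.45],("scene",),"s13",.2)
x=fitstrip([580,-60,-.45],("top",),"t13",.2)
go((-115,-167,5,14))
```

```text
strip world [ 5.7888e+02 -7.4994e+01 -4.5900e-01] 1-IoU 0.045 [0.8]
bay frame c [-90.5 -51.1] phi deg 17.5 L end [-45.5  92. ] R end [-135.6 -194.2]
strip world [ 5.84953e+02 -6.06170e+01 -4.57000e-01] 1-IoU 0.096 [0.64]
bay frame c [-86.7 -36. ] phi deg 17.4 L end [-42.  107.2] R end [-131.5 -179.2]
t 15.25 tcp bay [-133.2 -202.1] z 5.5 F [0.1 0.  0.4] w 0.7
(-115, -167, 5, 14) -> d [-0.0384 -0.0094  0.0005] spin 0.007
```

Call:
send_rows:
  motion:
    - {"dx": -0.006, "dy": 0.0, "dz": 0, "spin": 0}
    - {"dx": -0.012, "dy": -0.001, "dz": 0, "spin": 0}
    - {"dx": -0.018, "dy": -0.001, "dz": 0, "spin": 0}
    - {"dx": -0.024, "dy": -0.002, "dz": 0, "spin": 0}
    - {"dx": -0.03, "dy": -0.002, "dz": 0, "spin": 0}
    - {"dx": -0.036, "dy": -0.003, "dz": 0, "spin": 0}
    - {"dx": -0.04, "dy": -0.003, "dz": 0, "spin": 0}
    - {"dx": -0.04, "dy": -0.003, "dz": 0, "spin": 0}

```text
time: 16.05
tool_pos: [531.3, -182.3, 5.5]
ee_rot: [1.746, -2.611, 0.0]
wrist_force: [-0.5, -2.4, 1.8]
grip_width: 0.6
```

Run:
```python
from h import *
x=fitstrip([595,-25,-.45],("scene",),"s14",.2)
x=fitstrip([595,-25,-.45],("top",),"t14",.2)
go((-115,-167,5,14))
```

```text
strip world [ 5.9924e+02 -2.8625e+01 -4.4200e-01] 1-IoU 0.028 [0.56]
bay frame c [-77.5  -2.2] phi deg 16.5 L end [-34.9 141.6] R end [-120.2 -146. ]
strip world [ 5.99676e+02 -2.62200e+01 -4.40000e-01] 1-IoU 0.103 [0.58]
bay frame c [-77.5   0.3] phi deg 16.4 L end [-35.1 144.1] R end [-119.8 -143.6]
t 16.25 tcp bay [-121.1 -164.6] z 5.5 F [-0.4 -0.9  1.5] w 0.5
(-115, -167, 5, 14) -> d [ 0.0009 -0.0065  0.0005] spin 0.006
```

Run:
```python
from h import *
go((-127,-188,5,14),(-182,-180,5,5),(-172,-101,5,5),(-120,-101,5,5),(-95,-101,5,5))
```

```text
t 16.25 tcp bay [-121.1 -164.6] z 5.5 F [-0.4 -0.9  1.5] w 0.5
(-127, -188, 5, 14) -> d [0.0242 0.0002 0.0005] spin 0.006
(-182, -180, 5, 5) -> d [0.0294 0.0555 0.0005] spin -0.151
(-172, -101, 5, 5) -> d [-0.0498  0.0645  0.0005] spin -0.151
(-120, -101, 5, 5) -> d [-0.062   0.0139  0.0005] spin -0.151
(-95, -101, 5, 5) -> d [-0.0679 -0.0104  0.0005] spin -0.151
```

Call:
send_rows:
  motion:
    - {"dx": 0.025, "dy": 0.0, "dz": 0, "spin": 0}
    - {"dx": 0.03, "dy": 0.03, "dz": 0, "spin": -0.08}
    - {"dx": 0.03, "dy": 0.065, "dz": 0, "spin": -0.15}
    - {"dx": 0.03, "dy": 0.068, "dz": 0, "spin": -0.15}
    - {"dx": -0.01, "dy": 0.068, "dz": 0, "spin": -0.15}
    - {"dx": -0.05, "dy": 0.065, "dz": 0, "spin": -0.15}
    - {"dx": -0.05, "dy": 0.065, "dz": 0, "spin": -0.15}
    - {"dx": -0.05, "dy": 0.065, "dz": 0, "spin": -0.15}

```text
time: 17.05
tool_pos: [491.3, -110.1, 5.4]
ee_rot: [-1.94, 2.47, 0.0]
wrist_force: [0.1, -0.4, -0.2]
grip_width: 0.6
```

Run:
```python
from h import *
x=fitstrip([600,-28,-.44],("scene",),"s15",.2)
go((-120,-103,5,5),(-90,-103,5,5))
```

```text
strip world [ 5.94356e+02 -3.93290e+01 -4.44000e-01] 1-IoU 0.034 [0.59]
bay frame c [-80.7 -13.5] phi deg 16.7 L end [-37.7 130.2] R end [-123.7 -157.2]
t 17.15 tcp bay [-172.6 -101.3] z 5.5 F [-0.1 -0.5  0. ] w 0.5
(-120, -103, 5, 5) -> d [-0.003  -0.0525  0.0005] spin -0.002
(-90, -103, 5, 5) -> d [-0.0057 -0.0824  0.0004] spin -0.002
```

Call:
send_rows:
  motion:
    - {"dx": 0, "dy": -0.02, "dz": 0, "spin": 0}
    - {"dx": -0.001, "dy": -0.032, "dz": 0, "spin": 0}
    - {"dx": -0.001, "dy": -0.042, "dz": 0, "spin": 0}
    - {"dx": -0.003, "dy": -0.052, "dz": 0, "spin": 0}
    - {"dx": -0.004, "dy": -0.062, "dz": 0, "spin": 0}
    - {"dx": -0.005, "dy": -0.07, "dz": 0, "spin": 0}
    - {"dx": -0.005, "dy": -0.076, "dz": 0, "spin": 0}
    - {"dx": -0.005, "dy": -0.076, "dz": 0, "spin": 0}

```text
time: 17.95
tool_pos: [560.3, -127.0, 6.0]
ee_rot: [1.928, -2.472, -0.008]
wrist_force: [-13.5, -2.6, 20.5]
grip_width: 0.3
```

Run:
```python
from h import *
x=fitstrip([620,-35,-.25],("scene",),"s16",.2)
x=fitstrip([620,-35,-.25],("top",),"t16",.2)
go((-65,-103,5,0),(-130,40,5,0))
```

```text
strip world [ 6.11359e+02 -4.00480e+01 -2.93000e-01] 1-IoU 0.057 [0.81]
bay frame c [-63.8 -11.6] phi deg 8.0 L end [-43.  136.9] R end [ -84.6 -160.2]
strip world [ 6.18136e+02 -9.72500e+00 -3.26000e-01] 1-IoU 0.333 [0.61]
bay frame c [-61.8  19.4] phi deg 9.9 L end [-36.  167.2] R end [ -87.5 -128.4]
t 18.15 tcp bay [-101.  -105.4] z 6.1 F [-12.5  -2.9  19.6] w 0.4
(-65, -103, 5, 0) -> d [-0.0057 -0.0356  0.0008] spin -0.092
(-130, 40, 5, 0) -> d [-0.1422  0.0422  0.001 ] spin -0.092
```

Run:
```python
import cv2,numpy as np
a=cv2.imread("pics/t16_top.png")[160:260,230:410]; b=cv2.imread("pics/s16_scene.png")[180:380,190:350]
a=cv2.resize(a,(720,400),interpolation=3)[:,:400+100]; b=cv2.resize(b,(300,375),interpolation=3)
im=np.zeros((400,800,3),np.uint8); im[:,:500]=a; im[:375,500:]=b; cv2.imwrite("pics/v8.png",im)
```

```text
(no output)
```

View pics/v8.png

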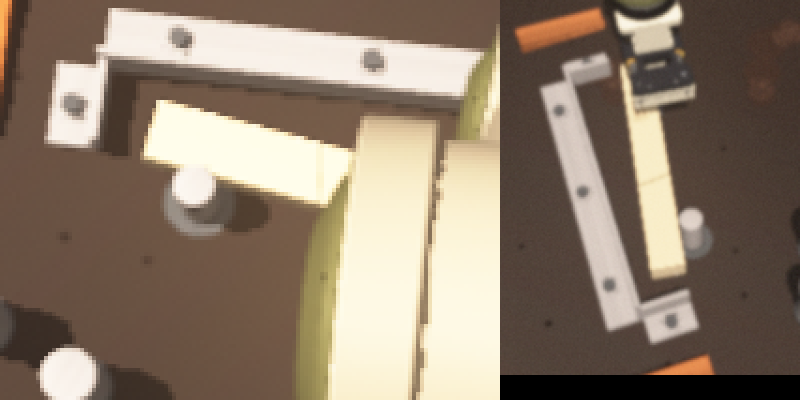

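Call:
send_rows:
  motion:
    - {"dx": 0.0, "dy": 0.015, "dz": 0, "spin": 0}
    - {"dx": 0.0, "dy": 0.02, "dz": 0, "spin": 0}
    - {"dx": 0.0, "dy": 0.02, "dz": -0.007, "spin": 0}
    - {"dx": 0.0, "dy": 0.02, "dz": -0.007, "spin": 0}
    - {"dx": 0.0, "dy": 0.01, "dz": -0.007, "spin": 0}
    - {"dx": 0.0, "dy": 0.005, "dz": -0.007, "spin": 0}
    - {"dx": 0.0, "dy": 0.0, "dz": -0.007, "spin": 0}
    - {"dx": 0.0, "dy": 0.0, "dz": -0.007, "spin": 0}

```text
time: 18.95
tool_pos: [566.4, -125.0, 12.3]
ee_rot: [-1.937, 2.473, -0.001]
wrist_force: [0.3, -0.1, 0.1]
grip_width: 0.9
```

Run:
```python
from h import *
x=fitstrip([615,-40,-.29],("scene",),"s17",.2)
go((-80,-103,12,0),(-65,-103,12,0))
```

```text
strip world [ 6.12236e+02 -3.57780e+01 -2.88000e-01] 1-IoU 0.082 [0.84]
bay frame c [-63.6  -7.3] phi deg 7.7 L end [-43.5 141.4] R end [ -83.7 -155.9]
t 19.05 tcp bay [ -96.4 -102.4] z 12.3 F [-0.7  0.1  0.2] w 0.2
(-80, -103, 12, 0) -> d [-0.0009 -0.0164  0.0003] spin -0.088
(-65, -103, 12, 0) -> d [-0.0022 -0.0314  0.0003] spin -0.088
```

Call:
send_rows:
  motion:
    - {"dx": 0, "dy": -0.005, "dz": 0, "spin": -0.03}
    - {"dx": -0.001, "dy": -0.01, "dz": 0, "spin": -0.06}
    - {"dx": -0.001, "dy": -0.015, "dz": 0, "spin": -0.09}
    - {"dx": -0.001, "dy": -0.02, "dz": 0, "spin": -0.09}
    - {"dx": -0.002, "dy": -0.025, "dz": 0, "spin": -0.09}
    - {"dx": -0.002, "dy": -0.029, "dz": 0, "spin": -0.09}
    - {"dx": -0.002, "dy": -0.032, "dz": 0, "spin": -0.09}
    - {"dx": -0.002, "dy": -0.032, "dz": 0, "spin": -0.09}

```text
time: 19.85
tool_pos: [597.3, -130.7, 12.5]
ee_rot: [-2.046, 2.384, -0.0]
wrist_force: [-0.0, 0.3, -0.1]
grip_width: 0.2
```

Run:
```python
from h import *
x=fitstrip([630,-40,-.16],("scene",),"s18",.2)
go((-105,-100,12,0),(-105,45,12,0),(-52,45,12,0))
```

```text
strip world [ 6.17594e+02 -1.79680e+01 -2.99000e-01] 1-IoU 0.073 [0.83]
bay frame c [-61.   11.2] phi deg 8.3 L end [-39.3 159.6] R end [ -82.7 -137.3]
t 19.95 tcp bay [ -64.5 -103.3] z 12.4 F [ 0.5 -0.3  0.2] w 0.3
(-105, -100, 12, 0) -> d [-0.0034  0.0405  0.0004] spin 0.002
(-105, 45, 12, 0) -> d [-0.1484  0.0403  0.0004] spin 0.002
(-52, 45, 12, 0) -> d [-0.1483 -0.0127  0.0004] spin 0.002
```

The finger has ridden over the strip, so the fingertips must sit well above where the reported TCP z puts them. I'll back out high and then feel for the bench in front.

Call:
send_rows:
  motion:
    - {"dx": 0, "dy": 0, "dz": -0.02, "spin": 0}
    - {"dx": 0, "dy": 0.0, "dz": -0.02, "spin": 0}
    - {"dx": 0.0, "dy": 0.04, "dz": -0.02, "spin": 0}
    - {"dx": 0, "dy": 0.075, "dz": -0.02, "spin": 0}
    - {"dx": 0, "dy": 0.075, "dz": 0.0, "spin": 0}
    - {"dx": 0, "dy": 0.075, "dz": 0.012, "spin": 0}
    - {"dx": 0, "dy": 0.075, "dz": 0.017, "spin": 0}
    - {"dx": 0, "dy": 0.075, "dz": 0.02, "spin": 0}

```text
time: 20.75
tool_pos: [523.2, -119.2, -8.3]
ee_rot: [2.046, -2.384, -0.001]
wrist_force: [0.2, 1.0, 0.2]
grip_width: 0.4
```

Run:
```python
from h import *
x=fitstrip([615,-35,-.29],("scene",),"s18",.2)
x=fitstrip([615,-35,-.29],("top",),"t18",.2)
go((-65,-103,12,0))
```

```text
strip world [ 6.11681e+02 -3.82680e+01 -2.95000e-01] 1-IoU 0.016 [0.71]
bay frame c [-63.8  -9.8] phi deg 8.1 L end [-42.7 138.7] R end [ -84.8 -158.3]
strip world [ 6.15457e+02 -2.51360e+01 -2.85000e-01] 1-IoU 0.26 [0.62]
bay frame c [-62.    3.7] phi deg 7.5 L end [-42.4 152.5] R end [ -81.6 -145. ]
t 20.95 tcp bay [-138.8 -103.4] z -7.4 F [-0.1  0.1  0.6] w 0.7
(-65, -103, 12, 0) -> d [-0.0003 -0.0738 -0.0193] spin 0.002
```

Call:
send_rows:
  motion:
    - {"dx": 0, "dy": 0, "dz": 0.002, "spin": 0}
    - {"dx": 0, "dy": 0.0, "dz": 0.004, "spin": 0}
    - {"dx": 0.0, "dy": 0.0, "dz": 0.006, "spin": 0}
    - {"dx": 0, "dy": 0.0, "dz": 0.007, "spin": 0}
    - {"dx": 0, "dy": 0.0, "dz": 0.008, "spin": 0}
    - {"dx": 0, "dy": 0.0, "dz": 0.009, "spin": 0}
    - {"dx": 0, "dy": 0.0, "dz": 0.01, "spin": 0}
    - {"dx": 0, "dy": 0.0, "dz": 0.01, "spin": 0}

```text
time: 21.75
tool_pos: [522.7, -119.2, -17.6]
ee_rot: [2.046, -2.384, -0.0]
wrist_force: [0.3, -1.2, 0.9]
grip_width: 0.6
```

Call:
send_rows:
  motion:
    - {"dx": 0, "dy": -0.015, "dz": -0.004, "spin": 0}
    - {"dx": 0, "dy": -0.025, "dz": -0.004, "spin": 0}
    - {"dx": 0.0, "dy": -0.034, "dz": -0.004, "spin": 0}
    - {"dx": 0, "dy": -0.042, "dz": -0.004, "spin": 0}
    - {"dx": 0, "dy": -0.049, "dz": -0.004, "spin": 0}
    - {"dx": 0, "dy": -0.055, "dz": -0.004, "spin": 0}
    - {"dx": 0, "dy": -0.06, "dz": -0.004, "spin": 0}
    - {"dx": 0, "dy": -0.06, "dz": -0.004, "spin": 0}

```text
time: 22.55
tool_pos: [583.6, -128.3, -13.6]
ee_rot: [-2.046, 2.383, -0.002]
wrist_force: [0.4, -0.2, -1.0]
grip_width: 0.5
```

Run:
```python
from h import *
x=fitstrip([615,-35,-.25],("scene",),"s19",.2)
x=fitstrip([625,-35,-.15],("scene",),"s19",.2)
x=fitstrip([625,-35,-.15],("top",),"t19",.2)
go((-65,-103,-13.5,0))
```

```text
strip world [ 6.27702e+02 -3.44750e+01 -1.51000e-01] 1-IoU 0.044 [0.66]
bay frame c [-48.5  -3.6] phi deg -0.2 L end [-48.9 146.4] R end [ -48.1 -153.6]
strip world [ 6.27861e+02 -3.76920e+01 -1.51000e-01] 1-IoU 0.046 [0.89]
bay frame c [-47.9  -6.8] phi deg -0.2 L end [-48.4 143.2] R end [ -47.4 -156.8]
strip world [ 6.28582e+02 -2.95620e+01 -1.62000e-01] 1-IoU 0.278 [0.77]
bay frame c [-48.4   1.4] phi deg 0.4 L end [-47.2 151.4] R end [ -49.6 -148.6]
t 22.85 tcp bay [ -79.  -103.1] z -13.4 F [ 0.1 -1.1  1.2] w 0.4
(-65, -103, -13.5, 0) -> d [-0.0001 -0.014   0.0001] spin 0.002
```

Call:
send_rows:
  motion:
    - {"dx": 0, "dy": -0.005, "dz": 0, "spin": 0}
    - {"dx": 0, "dy": -0.01, "dz": 0, "spin": 0}
    - {"dx": 0.0, "dy": -0.015, "dz": 0, "spin": 0}
    - {"dx": 0, "dy": -0.02, "dz": 0, "spin": 0}
    - {"dx": 0, "dy": -0.024, "dz": 0, "spin": 0}
    - {"dx": 0, "dy": -0.024, "dz": 0, "spin": 0}
    - {"dx": 0, "dy": 0, "dz": 0, "spin": 0}
    - {"dx": 0, "dy": 0.025, "dz": 0, "spin": 0}

```text
time: 23.65
tool_pos: [558.2, -124.5, -13.5]
ee_rot: [-2.045, 2.383, -0.003]
wrist_force: [0.4, -0.4, -0.2]
grip_width: 0.5
```

Run:
```python
from h import *
x=fitstrip([635,-35,-.10],("scene",),"s20",.2)
x=fitstrip([635,-35,-.10],("top",),"t20",.2)
go((-110,-90,-13.5,0),(-105,50,-13.5,0),(-52,50,-13.5,0))
```

```text
strip world [ 6.39963e+02 -3.93810e+01 -4.60000e-02] 1-IoU 0.015 [0.81]
bay frame c [-35.6  -6.6] phi deg -6.2 L end [-51.8 142.5] R end [ -19.4 -155.7]
strip world [ 6.42313e+02 -3.50520e+01 -3.30000e-02] 1-IoU 0.23 [0.68]
bay frame c [-34.   -1.9] phi deg -6.9 L end [-52. 147.] R end [ -15.9 -150.9]
t 23.85 tcp bay [-103.4 -103.3] z -13.2 F [ 0.6 -0.1  0.4] w 0.6
(-110, -90, -13.5, 0) -> d [-0.0133  0.0066  0.0002] spin 0.002
(-105, 50, -13.5, 0) -> d [-0.1533  0.0014  0.0003] spin 0.002
(-52, 50, -13.5, 0) -> d [-0.1532 -0.0516  0.0003] spin 0.002
```

Call:
send_rows:
  motion:
    - {"dx": -0.04, "dy": 0.002, "dz": 0, "spin": 0}
    - {"dx": -0.08, "dy": 0.002, "dz": 0, "spin": 0}
    - {"dx": -0.12, "dy": 0.002, "dz": 0, "spin": 0}
    - {"dx": -0.15, "dy": 0.002, "dz": 0, "spin": 0}
    - {"dx": -0.15, "dy": 0.0, "dz": 0, "spin": 0}
    - {"dx": -0.15, "dy": -0.012, "dz": 0, "spin": 0}
    - {"dx": -0.15, "dy": -0.022, "dz": 0, "spin": 0}
    - {"dx": -0.15, "dy": -0.03, "dz": 0, "spin": 0}

```text
time: 24.65
tool_pos: [611.6, 17.3, -13.4]
ee_rot: [-2.043, 2.386, -0.002]
wrist_force: [0.1, 0.4, 0.3]
grip_width: 0.0
```

Run:
```python
from h import *
x=fitstrip([640,-38,-.06],("scene",),"s21",.2)
go((-52,48,-13.5,0))
```

```text
strip world [ 6.40769e+02 -3.78680e+01 -4.20000e-02] 1-IoU 0.063 [0.9]
bay frame c [-35.1  -5. ] phi deg -6.4 L end [-51.8 144.1] R end [ -18.3 -154. ]
t 24.75 tcp bay [-72.7  45.3] z -13.5 F [-0.8  0.5 -0. ] w 0.6
(-52, 48, -13.5, 0) -> d [-0.0027 -0.0207  0.    ] spin -0.001
```

Call:
send_rows:
  motion:
    - {"dx": 0, "dy": -0.004, "dz": 0, "spin": 0}
    - {"dx": 0, "dy": -0.008, "dz": 0, "spin": 0}
    - {"dx": 0.0, "dy": -0.012, "dz": 0, "spin": 0}
    - {"dx": 0, "dy": -0.016, "dz": 0, "spin": 0}
    - {"dx": 0, "dy": -0.02, "dz": 0, "spin": 0}
    - {"dx": 0, "dy": -0.022, "dz": 0, "spin": 0}
    - {"dx": 0, "dy": -0.022, "dz": 0, "spin": 0}
    - {"dx": 0, "dy": -0.022, "dz": 0, "spin": 0}

```text
time: 25.55
tool_pos: [630.2, 16.2, -13.7]
ee_rot: [2.045, -2.383, -0.003]
wrist_force: [-5.2, 1.2, 3.1]
grip_width: 0.2
```

Run:
```python
from h import *
x=fitstrip([650,-38,-.13],("scene",),"s22",.2)
x=fitstrip([650,-38,-.13],("top",),"t22",.2)
go((-80,-40,-13.5,0),(-50,-40,-13.5,0))
```

```text
strip world [ 6.53747e+02 -4.10610e+01 -1.17000e-01] 1-IoU 0.127 [0.83]
bay frame c [-21.8  -6.1] phi deg -2.1 L end [-27.3 143.8] R end [ -16.2 -156. ]
strip world [ 6.52619e+02 -4.14030e+01 -1.25000e-01] 1-IoU 0.374 [0.6]
bay frame c [-22.8  -6.6] phi deg -1.7 L end [-27.2 143.3] R end [ -18.5 -156.6]
t 25.75 tcp bay [-53.8  46.8] z -13.7 F [-4.   3.1  2.5] w 0.2
(-80, -40, -13.5, 0) -> d [ 0.0867  0.0264 -0.0001] spin 0.002
(-50, -40, -13.5, 0) -> d [ 0.0868 -0.0036 -0.0002] spin 0.002
```

Call:
send_rows:
  motion:
    - {"dx": 0, "dy": -0.002, "dz": 0, "spin": 0}
    - {"dx": 0, "dy": -0.004, "dz": 0, "spin": 0}
    - {"dx": 0.0, "dy": -0.005, "dz": 0, "spin": 0}
    - {"dx": 0, "dy": -0.006, "dz": 0, "spin": 0}
    - {"dx": 0, "dy": -0.006, "dz": 0, "spin": 0}
    - {"dx": 0, "dy": -0.006, "dz": 0, "spin": 0}
    - {"dx": 0, "dy": -0.006, "dz": 0, "spin": 0}
    - {"dx": 0, "dy": -0.006, "dz": 0, "spin": 0}

```text
time: 26.55
tool_pos: [634.8, 15.4, -13.6]
ee_rot: [2.044, -2.381, -0.005]
wrist_force: [-8.9, 2.3, 7.1]
grip_width: 0.6
```

Run:
```python
from h import *
x=fitstrip([653,-40,-.14],("scene",),"s23",.2)
go((-80,46,-13.5,0),(-85,-100,-13.5,0))
```

```text
strip world [ 6.58285e+02 -4.19610e+01 -1.30000e-01] 1-IoU 0.166 [0.87]
bay frame c [-17.1  -6.3] phi deg -1.3 L end [-20.7 143.6] R end [ -13.6 -156.3]
t 26.65 tcp bay [-49.2  46.8] z -13.7 F [-9.2  3.3  6.4] w 0.3
(-80, 46, -13.5, 0) -> d [ 0.0007  0.0308 -0.    ] spin 0.002
(-85, -100, -13.5, 0) -> d [0.1467 0.0361 0.    ] spin 0.002
```

Call:
send_rows:
  motion:
    - {"dx": 0, "dy": 0.03, "dz": 0, "spin": 0}
    - {"dx": 0.01, "dy": 0.036, "dz": 0, "spin": 0}
    - {"dx": 0.06, "dy": 0.036, "dz": 0, "spin": 0}
    - {"dx": 0.105, "dy": 0.036, "dz": 0, "spin": 0}
    - {"dx": 0.14, "dy": 0.036, "dz": 0, "spin": 0}
    - {"dx": 0.14, "dy": 0.036, "dz": 0, "spin": 0}
    - {"dx": 0.14, "dy": 0.036, "dz": 0, "spin": 0}
    - {"dx": 0.14, "dy": 0.036, "dz": 0, "spin": 0}

```text
time: 27.45
tool_pos: [581.4, -117.2, -13.4]
ee_rot: [-2.046, 2.382, -0.001]
wrist_force: [-0.3, 1.0, 0.8]
grip_width: 0.3
```

Run:
```python
from h import *
x=fitstrip([653,-40,-.14],("scene",),"s24",.2)
x=fitstrip([653,-40,-.14],("top",),"t24",.2)
go((-60,-100,-13.5,0),(-48,-100,-13.5,0))
```

```text
strip world [ 6.55447e+02 -4.11940e+01 -1.48000e-01] 1-IoU 0.012 [0.93]
bay frame c [-20.1  -6. ] phi deg -0.3 L end [-20.9 144. ] R end [ -19.3 -156. ]
strip world [ 6.56751e+02 -3.84940e+01 -1.41000e-01] 1-IoU 0.319 [0.71]
bay frame c [-19.2  -3.1] phi deg -0.7 L end [-21.1 146.9] R end [ -17.3 -153.1]
t 27.65 tcp bay [-82.1 -92. ] z -13.5 F [ 0.5 -0.3  1.6] w 0.1
(-60, -100, -13.5, 0) -> d [ 0.0081 -0.022  -0.    ] spin 0.004
(-48, -100, -13.5, 0) -> d [ 0.0082 -0.034  -0.    ] spin 0.004
```

Call:
send_rows:
  motion:
    - {"dx": 0, "dy": 0.03, "dz": 0, "spin": 0}
    - {"dx": 0, "dy": 0.04, "dz": -0.02, "spin": 0}
    - {"dx": 0, "dy": 0.04, "dz": -0.06, "spin": 0}
    - {"dx": 0, "dy": 0.04, "dz": -0.1, "spin": 0}
    - {"dx": 0, "dy": 0.04, "dz": -0.15, "spin": 0}
    - {"dx": 0.04, "dy": 0.06, "dz": -0.15, "spin": 0}
    - {"dx": 0.08, "dy": 0.08, "dz": -0.15, "spin": 0}
    - {"dx": 0.13, "dy": 0.08, "dz": -0.15, "spin": 0}

```text
time: 28.45
tool_pos: [480.0, -232.9, 137.2]
ee_rot: [-2.051, 2.379, 0.002]
wrist_force: [0.8, 0.0, -0.6]
grip_width: 0.1
```

Call:
send_rows:
  motion:
    - {"dx": 0.05, "dy": 0, "dz": 0, "spin": 0}
    - {"dx": 0.1, "dy": 0, "dz": 0, "spin": 0}
    - {"dx": 0.15, "dy": 0, "dz": 0, "spin": 0}
    - {"dx": 0.2, "dy": 0, "dz": 0, "spin": 0}
    - {"dx": 0.25, "dy": 0, "dz": 0, "spin": 0}
    - {"dx": 0.25, "dy": 0, "dz": 0, "spin": 0}
    - {"dx": 0.25, "dy": 0, "dz": 0, "spin": 0}
    - {"dx": 0.25, "dy": 0, "dz": 0, "spin": 0}

```text
time: 29.25
tool_pos: [444.7, -479.5, 136.3]
ee_rot: [-2.048, 2.381, 0.002]
wrist_force: [-0.0, 0.8, -0.4]
grip_width: 0.7
```

Run:
```python
from h import *
x=fitstrip([653,-40,-.14],("scene",),"s25")
x=fitstrip([653,-40,-.14],("top",),"t25")
a=cv2.imread("pics/t25_top.png")[140:340,130:500]; cv2.imwrite("pics/v9.png",cv2.resize(a,(800,432),interpolation=3))
```

```text
strip world [ 6.55918e+02 -4.15250e+01 -1.46000e-01] 1-IoU 0.047 [0.94]
bay frame c [-19.5  -6.3] phi deg -0.4 L end [-20.7 143.7] R end [ -18.4 -156.3]
strip world [ 6.56585e+02 -3.83230e+01 -1.47000e-01] 1-IoU 0.055 [0.74]
bay frame c [-19.4  -3. ] phi deg -0.4 L end [-20.3 147. ] R end [ -18.4 -153. ]
```

View pics/v9.png

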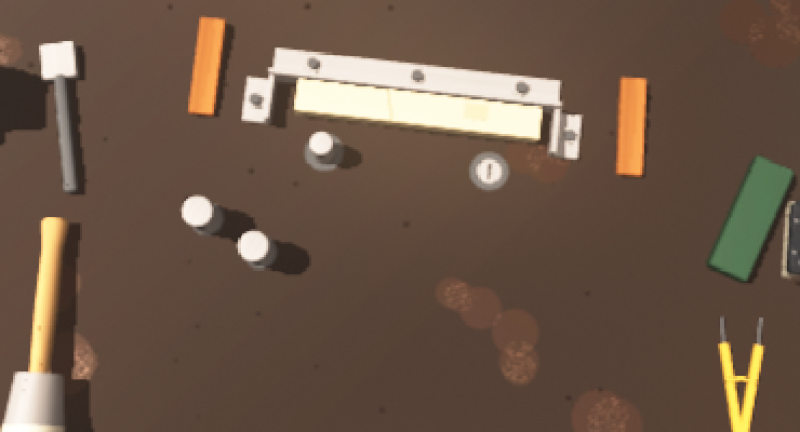

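The strip lies against the fence between the stops (crop px 295–543), and every other tool is where it was in the first picture. I'm handing the job in.

```bash
python3 -c "
from plant import ctrl; print(ctrl.close_job())"
```

```text
the job is handed in; nothing more can be done
None
```

The strip is in the bay, flat along the back fence between the two stops, and I handed the job in at about 29 s of the 72 s allowed. No verdict was reported.

I turned the strip and pushed it forward from its front side. Then I pushed its right end so that it slid in behind the bay post, swung the right end in around the post, and pressed the left end home. Only the closed fingertips pushed it, one contact at a time.

**Last checks**
- **Position:** with the arm clear, both cameras put the ends at x ≈ −20.5 and −18.4 mm (allowed −28 to −15). The strip's middle is at y ≈ −3 (top camera) or −6 mm (scene camera), against ±26 allowed.
- **Angled entry:** on the way, one end was in behind the post while the other was out in front, by the fitted poses.
- **Other tools:** in the last top picture, compared by eye with the first, none had moved.

**What disagreed**
- **Tool height:** the real fingertips stood roughly 40 mm higher than the reported tool position implied. Two passes therefore went over the top of the strip.
- **Load on the strip:** one push showed about 20 N upward on the tool, so the fingers had probably leaned on the strip's top edge. The strip stayed down and did not look tipped afterwards.
- **Camera fits:** while the arm hid part of the strip, the two cameras differed by up to about 30 mm along its length. With the arm clear they agreed to about 3 mm.

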